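# Load the stain bottles into the sprung lane

### The arm

A 6-joint arm with a two-finger parallel gripper is mounted at the origin on the work surface. World frame = base frame: x ahead of the robot, y to its left, z up, the work surface at z = 0. Lengths are in mm, angles in rad, forces in N, time in s.
With the tool pointing down it reaches from about 275 to 875 mm from the base axis. Payload 12.5 kg.
Tool frame: the origin (TCP) lies at the very end of the fingers, on their centre line; the grasp point (between the pads) lies 19 mm behind it; z points along the fingers, y is the line along which they close (so a half turn about z gives the same grasp; the last joint's range is limited). The gripper opens to 85 mm and grips with 20 to 120 N. Pads are 22 mm wide; open, the fingers measure 114 mm over their backs; the gripper's body (76 mm by 85 mm) begins 54 mm behind the grasp point. The pads swing forward as they close: fully open they stand 13 mm farther back than shut.
Start: joints at [-1.41, 0.351, 1.652, -0, 1.139, -0.085], TCP at [133.853, -533.449, 231.29] pointing down, gripper open.
Joint ranges: [-2.75, 2.75], [-0.79, 2.1], [0.01, 2.65], [-1.57, 4.71], [0.07, 3.14], [-2.87, 2.87]. Speed limits (rad/s): [2.22, 2.22, 2.79, 3.14, 3.14, 3.14].

### API

Orientations are given as a unit quaternion [x, y, z, w].
In Python, from workcell import env, eyes, order gives the robot as it stands.
- The arm moves only by the shell command python3 -m crank 'ROWS' [OPENING] [FORCE]. ROWS is JSON, a list of rows, each a list of 6 numbers: the shift along the tool's x, y, z in mm, then the turn, a rotation vector about the tool's x, y, z in rad. In form: [[x, y, z, rx, ry, rz], ...]. A call has 1 to 10 rows; each row shifts and turns the commanded pose from where the row before left it, along the tool's axes as they then stand; what a row does not reach is not made up. A row lasts 1/10 s, in which the tool goes at most 50 mm and 8.59 degrees, less where a joint would pass 70% of its speed; a pose out of reach is approached as far as the arm can. A call with a gripper value outside its range is refused whole. OPENING is the finger opening in mm, from 0 to 85.4, set as the call begins (- or left out, the last holds). The fingers move at their own pace and stop on an object; FORCE is the grip in N (left out, the last holds). Time passes only in rows, so rows that do not move let the fingers close. It gives the time, the measured TCP pose, the force, the opening and the grip force at its end, in the units of the state.
- env.state(): the state, without advancing time (a new reading comes with each control period).
- eyes.read_camera(name): name is "scene" or "top"; returns the picture (420x560x3 uint8, red, green, blue); there is no depth.
- eyes.calibration(name): a dict with "camera_matrix" (3x3 intrinsics, pixels), "R" (3x3) and "t" (3): a world point X has camera coordinates R X + t. Camera axes: x right, y down, z forward; pixel columns grow to the right and rows downward; lengths in mm; the calibration is good to about 2 mm. A picture is of the moment at which its call begins. calibration takes no time and is no camera call.
- order.hand_in(): hands the job in; it is judged then, once.
The state is a dict: "time_s": time; "qpos": joint angles; "joint_velocities": joint speeds; "tau": joint torques, N m; "tool_pos": TCP position; "eef_rot": TCP orientation; "ft_force": force on the tool from outside, world axes, zero at the start; "moment": the same for the moment, N m; "gripper_width": finger opening in mm; "gripper_force": force on a finger pad.
Only numpy, scipy, OpenCV 4.12 (cv2) and the standard library are available. Lean on these libraries where they do the work, as an engineer would, in place of code of your own. Each camera call takes 0.05 s, during which the arm holds its last target. There are 200 camera calls.

### The job

The blue-capped stain bottle already stands loose in the lane; slide the black-capped one and then the red-capped one in behind it, upright and in single file between the guide rails. Push the row in under the amber roof until the sprung plate at the far end gives by about 7 mm, hold it so for a moment, then let go and leave the bottles tight together against the plate. Press gently so that the plate is never driven to the end of its travel, tip nothing over, and leave the yellow- and green-capped bottles and everything else on the bench where it is.

Things in the scene. Friction and masses are not known exactly. Their poses are not given: they have to be found in the camera images.
- lane: Fixed bottle lane. Origin on the bench (which is the lane's floor), on the centre line, below the roof's front edge; x points into the lane, z up. Two aluminium rails, 30 mm high, 8 mm thick, 52 mm apart inside, run from x = -115 to +240 mm; from x = -115 out to -153 mm they flare to about 69 mm apart. Sliding three bottles along it takes 1 to 4 N.
- lane_mouth (a point): Middle of the lane's flared mouth, on the bench, 153 mm in front of the lane's origin; axes as the lane's.
- lane_roof (a point): Middle of the lower front edge of the clear amber roof, 155 mm above the lane's origin. The roof is 5 mm thick, 240 mm long (x), 176 mm wide, on four posts 78 mm either side; its sides are open. An upright gripper's body strikes this edge: to push beneath it the fingers must lean 35 to 45 degrees, tips ahead.
- plate (a joint): Travel in m of the green sprung plate (44 mm wide, 77 high) at the lane's far end: 0 at rest, grows as pushed along the lane's +x, stop at 0.018; 1.2 N per mm, no preload. At rest its front face is anywhere from 148 to 173 mm past the roof's front edge, not reported: feel for it. Let go, it pushes the row back a few mm until friction holds it.
- blue_bottle: Loose upright white plastic bottle (origin at the centre of its underside, z up): straight cylinder 46 mm in diameter up to 76 mm, then a shoulder and a blue screw cap 33 mm in diameter, 105 mm tall in all; a band of the same colour round the body. About 0.15 to 0.3 kg. Already in the lane, its axis 50 mm in front of to 20 mm behind the roof's front edge.
- black_bottle: Loose upright white plastic bottle (origin at the centre of its underside, z up): straight cylinder 46 mm in diameter up to 76 mm, then a shoulder and a black screw cap 33 mm in diameter, 105 mm tall in all; a band of the same colour round the body. About 0.15 to 0.3 kg. Goes in behind the blue one.
- red_bottle: Loose upright white plastic bottle (origin at the centre of its underside, z up): straight cylinder 46 mm in diameter up to 76 mm, then a shoulder and a red screw cap 33 mm in diameter, 105 mm tall in all; a band of the same colour round the body. About 0.15 to 0.3 kg. Goes in last. The black, red, yellow and green bottles start in any of four places beside the lane.
- yellow_bottle: Loose upright white plastic bottle (origin at the centre of its underside, z up): straight cylinder 46 mm in diameter up to 76 mm, then a shoulder and a yellow screw cap 33 mm in diameter, 105 mm tall in all; a band of the same colour round the body. About 0.15 to 0.3 kg. Not part of the job: leave it standing.
- green_bottle: Loose upright white plastic bottle (origin at the centre of its underside, z up): straight cylinder 46 mm in diameter up to 76 mm, then a shoulder and a green screw cap 33 mm in diameter, 105 mm tall in all; a band of the same colour round the body. About 0.15 to 0.3 kg. Not part of the job: leave it standing.
- tube_rack: Blue rack 75 x 110 x 60 mm with three capped tubes up to 95 mm high; origin under its centre. Bystander, loose.
- dish: Clear round dish, 94 mm across, 16 mm high; origin under its centre. Bystander, loose.
- timer: White bench timer 60 x 75 x 24 mm with red keys; origin under its centre. Bystander, loose.
- slide_box: Orange slide box 90 x 170 x 32 mm; origin under its centre. Bystander, loose.
Not all that is in view belongs to the job. Leave any pink look-alike of the red_bottle alone.

How it is judged:
By the outcome, as a careful person would: the job done as asked, in the order asked, and still so for the second after the job is handed in, with the robot touching nothing.
It also fails if it takes over 72 s, if anything falls off the work surface, if the arm or the gripper's body presses on something with over 40 N, if the wrist force passes 120 N, or if a joint passes its speed limit or range.

## Working session

There is one attempt and no reset: what is moved stays moved. The work goes in short steps, Python scripts to look and compute and a shell command to move; the robot and the scene stay as the last step left them, time stands still between calls to the robot, and variables do not carry over. Pictures are saved under pics/ and viewed, at most 10 in all, crops included, and the job is handed in when it is done.

```bash
mkdir -p pics
python3 - <<'E'
from workcell import env,eyes,order
import cv2,json
for n in ("scene","top"):
    im=eyes.read_camera(n); cv2.imwrite(f"pics/{n}0.png",im[:,:,::-1])
    c=eyes.calibration(n); print(n,{k:[[round(float(x),3) for x in r] for r in v] if getattr(v,'ndim',len(__import__('numpy').shape(v)))==2 else list(v) for k,v in c.items()})
print(env.state())
E
```

```text
scene {'camera_matrix': [[513.732, 0.0, 275.45], [0.0, 513.732, 208.049], [0.0, 0.0, 1.0]], 'R': [[-0.624, 0.781, -0.006], [0.49, 0.386, -0.781], [-0.608, -0.491, -0.624]], 't': [np.float64(314.3246940268629), np.float64(-162.78742306951358), np.float64(1750.989323647467)]}
top {'camera_matrix': [[501.744, 0.0, 280.063], [0.0, 501.744, 201.968], [0.0, 0.0, 1.0]], 'R': [[0.027, -1.0, 0.004], [-0.986, -0.027, -0.162], [0.162, 0.0, -0.987]], 't': [np.float64(-4.242562555549365), np.float64(562.6225618480684), np.float64(1273.950951084571)]}
{'time_s': 0.1, 'qpos': array([-1.40960259e+00,  3.51204923e-01,  1.65233690e+00, -5.72685360e-06,
        1.13908349e+00, -8.45866577e-02]), 'joint_velocities': array([ 3.82526921e-05, -2.44567156e-03, -1.24522577e-03,  7.76683342e-04,
       -2.12122394e-04, -2.15202815e-04]), 'tau': array([ 1.11832422e-03, -5.06830108e+01, -2.91875982e+01, -5.45936109e-05,
        2.67276388e-03,  2.74557593e-06]), 'tool_pos': array([ 133.80727181, -533.18283927,  230.80870561]), 'eef_rot': array([ 9.92458218e-01,  1.22582292e-01, -2.23706616e-05, -5.15852950e-04]), 'ft_force': array([-0.08252406,  0.32041751,  0.56904459]), 'moment': array([-0.02759368, -0.01155239,  0.01532778]), 'gripper_force': 0.0, 'gripper_width': 85.45033445802817}
```

View pics/scene0.png

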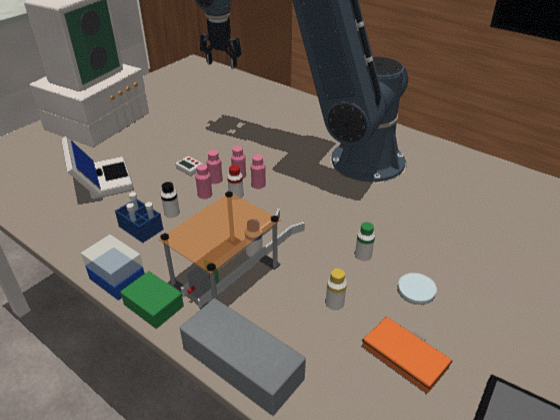

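View pics/top0.png

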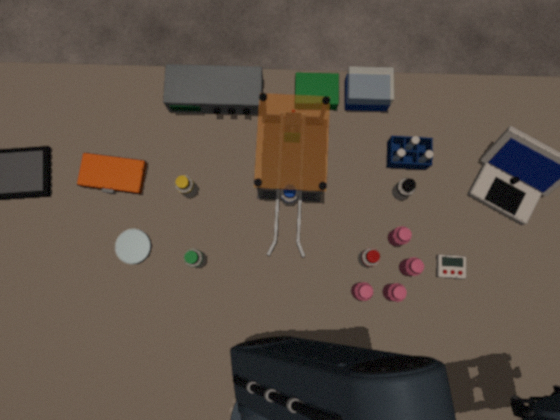

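Candidates for the red cap, in the top view: true red cap (371,257), and pink look-alikes at (401,236), (413,267), (397,292), (363,292). The pink ones have pink bodies too, so I choose (371,257), white with a red cap. The others: black (407,186), blue (290,194) at the roof edge, yellow (184,183), green (194,257).

```bash
cat > h.py <<'E'
import numpy as np,cv2
from workcell import env,eyes
from scipy.spatial.transform import Rotation as R
def ray(n,u,v,z):
    c=eyes.calibration(n);K,Rm,t=[np.array(c[k],float) for k in("camera_matrix","R","t")]
    o=-Rm.T@t; d=Rm.T@np.linalg.solve(K,[u,v,1.]); return o+d*(z-o[2])/d[2]
def proj(n,X):
    c=eyes.calibration(n);K,Rm,t=[np.array(c[k],float) for k in("camera_matrix","R","t")]
    p=K@(Rm@np.array(X,float)+t); return p[:2]/p[2]
def blobs(im,lo,hi,box,amin=25):
    h=cv2.cvtColor(im,cv2.COLOR_RGB2HSV); m=cv2.inRange(h,np.array(lo),np.array(hi))
    x0,y0,x1,y1=box; k=np.zeros_like(m);k[y0:y1,x0:x1]=m[y0:y1,x0:x1]
    n,l,s,c=cv2.connectedComponentsWithStats(k)
    return [(c[i].round(1),s[i]) for i in range(1,n) if s[i][4]>=amin]
E
python3 - <<'E'
from h import *
im=eyes.read_camera("top");sc=eyes.read_camera("scene")
B=dict(red=(0,120,60,8,255,255,355,240,390,275),green=(45,80,30,85,255,255,180,240,210,275),yellow=(18,120,60,35,255,255,170,168,200,198),blue=(100,120,40,125,255,255,275,180,305,210),black=(0,0,0,179,255,45,393,172,420,200))
for k,b in B.items():
    for c,s in blobs(im,b[:3],b[3:6],b[6:],12): print(k,c,s,ray("top",*c,105).round(1),ray("top",*c,90).round(1))
a=cv2.resize(im[80:300,245:440],None,fx=2.6,fy=2.6,interpolation=cv2.INTER_CUBIC)
cv2.imwrite("pics/c1.png",a[:,:,::-1])
a=cv2.resize(sc[130:320,140:340],None,fx=3,fy=3,interpolation=cv2.INTER_CUBIC)
cv2.imwrite("pics/c2.png",a[:,:,::-1])
E
```

```text
red [372.8 256. ] [366 250  14  13 141] [ 423.9 -221.6  105. ] [ 424.8 -224.4   90. ]
green [190.9 256.8] [184 251  14  13 135] [409.9 226.9 105. ] [410.7 229.6  90. ]
yellow [181.7 181.5] [175 175  14  14 148] [598.4 260.6 105. ] [601.4 263.6  90. ]
blue [289.  192.9] [284 190  12   7  63] [576.6 -11.  105. ] [579.3 -11.2  90. ]
black [408.4 184.8] [403 179  12  13 118] [ 605.6 -312.2  105. ] [ 608.7 -316.1   90. ]
```

View pics/c1.png

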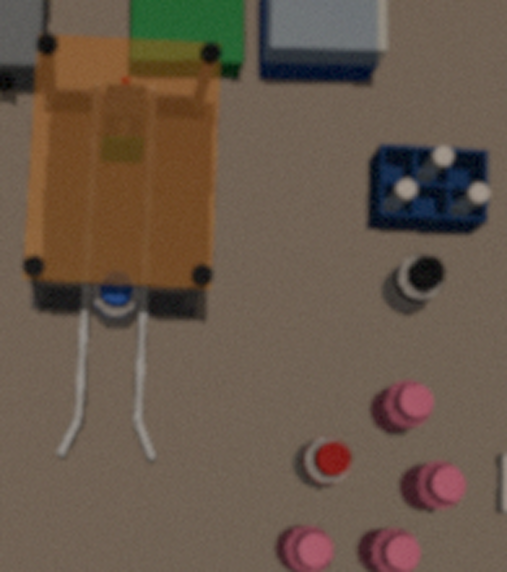

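View pics/c2.png

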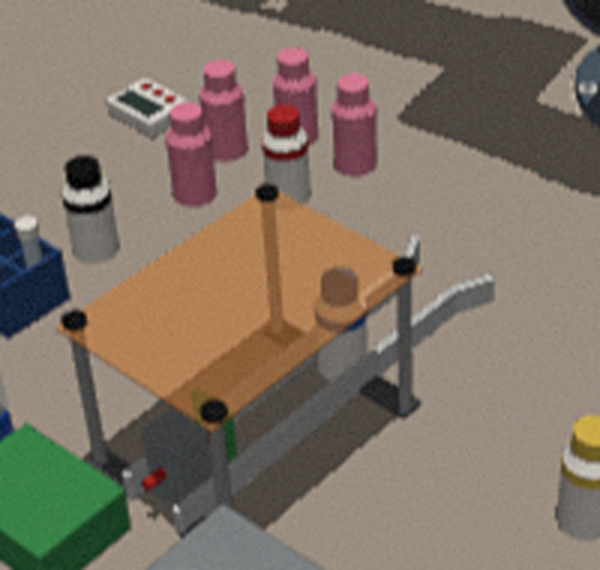

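The crop confirms a white bottle with a red cap at (371,257) ringed by four pink ones. The lane rails run from the bend at about crop (81,415)/(138,418) to the roof.

Run:
```python
from h import *
im=eyes.read_camera("top")
g=cv2.GaussianBlur(cv2.cvtColor(im,cv2.COLOR_RGB2GRAY),(0,0),.6).astype(float)
# rails: bright; per row find centroid of bright ridge
L=[];Rr=[]
for v in range(205,242,2):
    for lst,(a,b) in((L,(270,284)),(Rr,(292,306))):
        row=g[v,a:b]; w=np.clip(row-np.median(row)-15,0,None)
        if w.sum()>20: lst.append(ray("top",a+(w*np.arange(b-a)).sum()/w.sum(),v,30)[:2])
for l in(L,Rr):
    l=np.array(l); p=np.polyfit(l[:,0],l[:,1],1); print(len(l),p, "x range",l[:,0].min(),l[:,0].max(),"y@450,500,550",np.polyval(p,[450,500,550]).round(1),"res",np.std(l[:,1]-np.polyval(p,l[:,0])).round(2))
print("posts(z165)");
for x,y in((34,266),(202,274),(47,44),(210,52)): print(ray("top",245+x/2.6,80+y/2.6,165).round(1))
print("bend/tips")
for x,y in((81,415),(138,418),(62,455),(152,459)): print(ray("top",245+x/2.6,80+y/2.6,30).round(1))
h=cv2.cvtColor(im,cv2.COLOR_RGB2HSV); m=cv2.inRange(h,(8,120,60),(22,255,255)); m[:,:250]=0;m[:,335:]=0
for u in(262,266,270,275,303,308,313,318):
    r=np.where(m[120:,u])[0]; print(u,120+r.max(),ray("top",u,120.5+r.max(),155).round(1))
```

```text
15 [-3.64219717e-02  4.00678828e+01] x range 460.74798285166514 556.6903390616208 y@450,500,550 [23.7 21.9 20. ] res 0.41
11 [-2.35205140e-02 -2.74976394e+01] x range 462.4475828249176 526.1279343377088 y@450,500,550 [-38.1 -39.3 -40.4] res 0.3
posts(z165)
[589.4  65.  165. ]
[586.2 -90.4 165. ]
[805.1  59.9 165. ]
[801.5 -95.3 165. ]
bend/tips
[464.5  18.5  30. ]
[463.1 -39.2  30. ]
[423.8  36.5  30. ]
[422.2 -54.1  30. ]
262 188 [576.5  55.5 155. ]
266 188 [576.7  45.8 155. ]
270 188 [577.   36.1 155. ]
275 188 [577.3  24.  155. ]
303 190 [574.3 -43.8 155. ]
308 190 [574.6 -55.9 155. ]
313 190 [574.9 -68.  155. ]
318 190 [575.2 -80.1 155. ]
```

```bash
cat > d.py <<'E'
# python3 d.py x y z yaw_deg : remaining tool-frame shift to target (tool down) ; lane coords too
import sys; from h import *
s=env.state(); M=R.from_quat(s["eef_rot"]); p=s["tool_pos"]
x=M.apply([1,0,0]); yaw=np.degrees(np.arctan2(x[1],x[0]))
print("t",s["time_s"],"p",p.round(1),"zaxis",M.apply([0,0,1]).round(3),"yaw",yaw.round(1),"q",s["qpos"].round(2),"F",s["ft_force"].round(1),"w",round(s["gripper_width"],1),round(s["gripper_force"],1))
O=np.array([577,-10.7]);a=-.025
def lane(p): c,si=np.cos(a),np.sin(a); d=p[:2]-O; return np.array([c*d[0]+si*d[1],-si*d[0]+c*d[1]])
print("lane xy",lane(p).round(1))
if len(sys.argv)>3:
    t=np.array([float(v) for v in sys.argv[1:4]])
    if "L" in sys.argv:
        c,si=np.cos(a),np.sin(a); t[:2]=O+[c*t[0]-si*t[1],si*t[0]+c*t[1]]
    print("world target",t.round(1),"tool shift",M.inv().apply(t-p).round(1))
E
python3 -m crank '[[0,0,0,0,0,0.136],[0,0,0,0,0,0.136],[45,-22,0,0,0,0],[45,-22,0,0,0,0],[45,-22,0,0,0,0],[45,-22,0,0,0,0],[45,-22,0,0,0,0],[45,-22,0,0,0,0],[45,-22,0,0,0,0],[45,-22,0,0,0,0]]' 80 30; python3 d.py 605 -312 200
```

```text
time_s: 1.25
tool_pos: [499.4, -366.0, 231.3]
eef_rot: [1.0, -0.013, -0.0, 0.0]
ft_force: [0.1, -0.4, 0.5]
gripper_width: 80.1
gripper_force: 0.0
t 1.25 p [ 499.4 -366.   231.3] zaxis [-0. -0. -1.] yaw -1.5 q [-0.71  0.48  1.46 -0.    1.2   0.89] F [ 0.1 -0.4  0.5] w 80.1 0.0
lane xy [ -68.7 -357.1]
world target [ 605. -312.  200.] tool shift [104.1 -56.7  31.2]
```

```bash
python3 -m crank '[[35,-19,0,0,0,0],[35,-19,0,0,0,0],[34,-18.5,0,0,0,0],[0,0,0,0,0,0]]' 80 30
python3 - <<'E'
from h import *
im=eyes.read_camera("scene");cv2.imwrite("pics/s1.png",im[:,:,::-1])
for k,b in dict(red=(0,140,60,8,255,255,225,160,245,182),black=(0,0,0,179,255,40,158,176,180,205)).items():
    for c,s in blobs(im,b[:3],b[3:6],b[6:],10): print(k,c,s,ray("scene",*c,100).round(1))
print(proj("scene",(605,-312,100)),proj("scene",(424,-222,100)),proj("top",(605,-312,105)))
E
python3 d.py 605 -312 45
```

```text
time_s: 1.65
tool_pos: [606.2, -310.7, 230.5]
eef_rot: [1.0, -0.011, 0.0, -0.0]
ft_force: [-0.0, 0.4, 0.2]
gripper_width: 80.1
gripper_force: 0.0
red [234.  169.8] [229 165  10  10  62] [ 429.3 -216.9  100. ]
black [167.2 187.3] [162 182  11  11  95] [ 612.8 -307.5  100. ]
black [168.8 198.3] [161 194  16   7  33] [ 645.  -265.2  100. ]
[168.18611355 185.46793852] [233.94131622 168.42236039] [408.32690184 185.04605717]
t 1.7 p [ 604.4 -312.   230.5] zaxis [-0.001  0.    -1.   ] yaw -1.3 q [-0.54  0.59  1.28  0.    1.27  1.05] F [-0.9  0.5 -1. ] w 80.5 0.0
lane xy [  35.  -300.5]
world target [ 605. -312.   45.] tool shift [7.000e-01 1.000e-01 1.855e+02]
```

```bash
python3 -m crank '[[1,-1,40,0,0,0],[0,0,45,0,0,0],[0,0,35,0,0,0],[0,0,35,0,0,0],[0,0,30,0,0,0],[0,0,0,0,0,0]]' 80 30; python3 -m crank '[[0,0,0,0,0,0],[0,0,0,0,0,0],[0,0,0,0,0,0],[0,0,0,0,0,0],[0,0,0,0,0,0],[0,0,0,0,0,0]]' 42 35;python3 d.py -60 0 60 L
```

```text
time_s: 2.3
tool_pos: [601.2, -311.9, 42.2]
eef_rot: [1.0, -0.014, -0.003, -0.002]
ft_force: [-0.4, 0.4, -0.2]
gripper_width: 79.8
gripper_force: 0.0
time_s: 2.9
tool_pos: [605.1, -313.4, 48.7]
eef_rot: [1.0, -0.013, 0.001, 0.001]
ft_force: [-1.6, -1.0, 6.7]
gripper_width: 45.0
gripper_force: 35.4
t 2.9 p [ 605.1 -313.4   48.7] zaxis [ 0.003 -0.002 -1.   ] yaw -1.5 q [-0.55  0.79  1.4  -0.    0.95  1.05] F [-1.6 -1.   6.7] w 45.0 35.4
lane xy [  35.7 -301.9]
world target [517.   -9.2  60. ] tool shift [ -96.  -301.7  -12.2]
```

```bash
python3 -m crank '[[0,0,-20,0,0,0],[0,0,-40,0,0,0],[0,0,-45,0,0,0],[-10,-10,-20,0,0,0],[-30,-15,0,0,0,0],[-30,-35,0,0,0,0],[-26,-40,0,0,0,0],[0,-40,0,0,0,0],[0,-40,0,0,0,0],[0,-40,0,0,0,0]]'; python3 d.py -60 0 60 L
```

```text
time_s: 3.9
tool_pos: [513.7, -88.6, 172.3]
eef_rot: [1.0, -0.013, 0.001, 0.0]
ft_force: [1.7, -0.6, -2.8]
gripper_width: 44.9
gripper_force: 37.0
t 3.9 p [513.7 -88.6 172.3] zaxis [ 0.001 -0.    -1.   ] yaw -1.5 q [-0.26  0.37  1.79  0.    0.98  1.34] F [ 1.7 -0.6 -2.8] w 44.9 37.0
lane xy [-61.4 -79.5]
world target [517.   -9.2  60. ] tool shift [  1.1 -79.5 112.3]
```

```bash
python3 -m crank '[[0,-40,0,0,0,0],[0,-30,0,0,0,0],[0,-10,0,0,0,0],[0,0,0,0,0,0],[0,0,0,0,0,0]]'; python3 d.py -60 0 60 L
python3 - <<'E'
from h import *
for n in("top","scene"):
    im=eyes.read_camera(n)
    a=im[150:280,230:350] if n=="top" else im[120:320,190:390]
    a=cv2.resize(a,(400,int(400*a.shape[0]/a.shape[1])),interpolation=cv2.INTER_CUBIC); 
    globals()[n]=cv2.copyMakeBorder(a,0,440-a.shape[0],0,0,cv2.BORDER_CONSTANT)
cv2.imwrite("pics/p3.png",np.hstack([top,scene])[:,:,::-1])
E
```

```text
time_s: 4.4
tool_pos: [516.2, -10.8, 171.6]
eef_rot: [1.0, -0.013, 0.0, 0.0]
ft_force: [-0.6, -0.9, -2.0]
gripper_width: 44.8
gripper_force: 37.0
t 4.4 p [516.2 -10.8 171.6] zaxis [ 0.001 -0.    -1.   ] yaw -1.5 q [-0.11  0.36  1.8  -0.    0.98  1.49] F [-0.6 -0.9 -2. ] w 44.8 37.0
lane xy [-60.8  -1.6]
world target [517.   -9.2  60. ] tool shift [  0.8  -1.7 111.6]
```

View pics/p3.png

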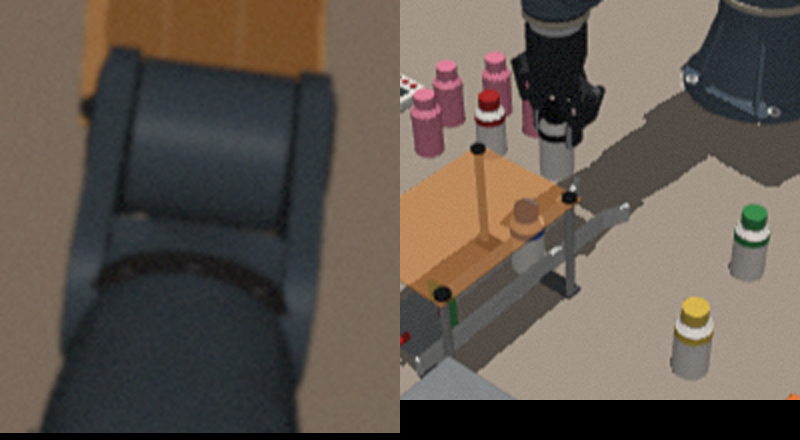

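The black bottle hangs upright in the gripper above the lane (right panel, about (555,140)). In the top view the wrist covers the roof's front edge, so I will set the bottle down a little farther out.

```bash
python3 -m crank '[[-24,-1.5,20,0,0,0],[0,0,35,0,0,0],[0,0,30,0,0,0],[0,0,15,0,0,0],[0,0,10,0,0,0],[0,0,6,0,0,0],[0,0,0,0,0,0],[0,0,0,0,0,0]]'; python3 d.py -85 0 49 L
```

```text
time_s: 5.3
tool_pos: [492.6, -8.2, 55.9]
eef_rot: [1.0, -0.013, 0.001, 0.0]
ft_force: [-0.4, 0.4, -2.2]
gripper_width: 45.4
gripper_force: 36.9
t 5.3 p [492.6  -8.2  55.9] zaxis [ 0.001 -0.    -1.   ] yaw -1.5 q [-0.11  0.52  1.93 -0.    0.7   1.49] F [-0.4  0.4 -2.2] w 45.4 36.9
lane xy [-84.5   0.4]
world target [492.   -8.6  49. ] tool shift [-0.6  0.4  6.9]
```

```bash
python3 -m crank '[[0,0,3,0,0,0],[0,0,3,0,0,0],[0,0,1,0,0,0],[0,0,0,0,0,0],[0,0,0,0,0,0]]'; python3 d.py -85 0 49 L
```

```text
time_s: 5.8
tool_pos: [492.3, -8.0, 48.7]
eef_rot: [1.0, -0.013, 0.0, 0.0]
ft_force: [-1.5, -0.3, 5.1]
gripper_width: 45.4
gripper_force: 37.5
t 5.8 p [492.3  -8.   48.7] zaxis [ 0.001 -0.    -1.   ] yaw -1.5 q [-0.11  0.53  1.93 -0.    0.68  1.49] F [-1.5 -0.3  5.1] w 45.4 37.5
lane xy [-84.7   0.6]
world target [492.   -8.6  49. ] tool shift [-0.3  0.6 -0.3]
```

```bash
python3 -m crank '[[0,0,0,0,0,0],[0,0,0,0,0,0],[0,0,0,0,0,0],[0,0,0,0,0,0],[0,0,-15,0,0,0],[0,0,-35,0,0,0],[0,0,-45,0,0,0],[0,0,-45,0,0,0],[0,0,-30,0,0,0],[0,0,0,0,0,0]]' 72; python3 d.py 425 -222 200
python3 - <<'E'
from h import *
im=eyes.read_camera("scene"); cv2.imwrite("pics/p4.png",cv2.resize(im[120:320,140:390],(750,600))[:,:,::-1])
E
```

```text
time_s: 6.8
tool_pos: [493.9, -8.1, 222.3]
eef_rot: [1.0, -0.013, 0.004, 0.0]
ft_force: [-0.2, 0.0, -0.2]
gripper_width: 71.9
gripper_force: 0.0
t 6.8 p [493.9  -8.1 222.3] zaxis [ 0.007 -0.001 -1.   ] yaw -1.5 q [-0.11  0.26  1.81  0.    1.07  1.49] F [-0.2  0.  -0.2] w 71.9 0.0
lane xy [-83.2   0.5]
world target [ 425. -222.  200.] tool shift [-63.4 215.6  21.9]
```

View pics/p4.png

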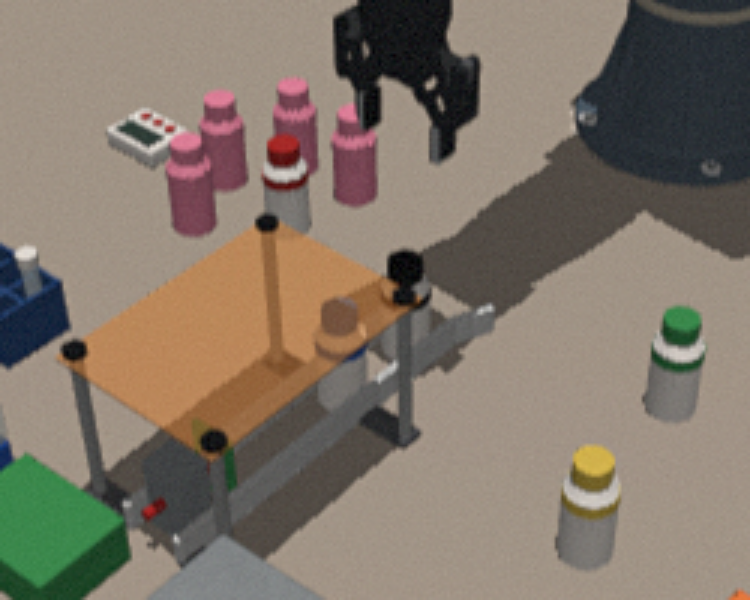

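Black stands upright in the lane (about (405,300)) with blue ahead of it. Next is red.

```bash
python3 -m crank '[[-13,43,0,0,0,0],[-13,43,0,0,0,0],[-13,43,0,0,0,0],[-12,43,0,0,0,0],[-12,43,0,0,0,0],[0,0,0,0,0,0.148],[0,0,0,0,0,0.148],[0,0,0,0,0,0.148],[0,0,0,0,0,0.148],[0,0,0,0,0,0.148]]' 70;python3 -m crank '[[0,0,0,0,0,0.148],[0,0,0,0,0,0.148],[0,0,0,0,0,0.148],[0,0,0,0,0,0.148],[0,0,0,0,0,0]]'; python3 d.py 425 -222 45
python3 - <<'E'
from h import *
im=eyes.read_camera("top")
for c,s in blobs(im,(160,70,60),(179,255,255),(340,210,440,310),60): print("pink",c,s[4],ray("top",*c,100).round(0))
E
```

```text
time_s: 7.85
tool_pos: [422.9, -220.9, 216.7]
eef_rot: [0.926, -0.377, -0.001, -0.0]
ft_force: [0.2, 0.4, -0.6]
gripper_width: 69.9
gripper_force: 0.0
time_s: 8.35
tool_pos: [423.0, -220.9, 216.9]
eef_rot: [0.777, -0.629, -0.001, 0.0]
ft_force: [-0.1, 0.7, 0.3]
gripper_width: 69.9
gripper_force: 0.0
t 8.35 p [ 423.  -220.9  216.9] zaxis [-0.002  0.001 -1.   ] yaw -78.0 q [-0.58  0.24  1.85  0.    1.06  2.35] F [-0.1  0.7  0.3] w 69.9 0.0
lane xy [-148.7 -214. ]
world target [ 425. -222.   45.] tool shift [  1.8  -2.1 171.9]
```

```bash
python3 -m crank '[[1.5,-2,40,0,0,0],[0,0,45,0,0,0],[0,0,40,0,0,0],[0,0,25,0,0,0],[0,0,20,0,0,0],[0,0,0,0,0,0]]' 70 30; python3 d.py 425 -222 45; python3 -m crank '[[0,0,0,0,0,0],[0,0,0,0,0,0],[0,0,0,0,0,0],[0,0,0,0,0,0],[0,0,0,0,0,0],[0,0,0,0,0,0]]' 42 35;python3 d.py -137 0 170 L
```

```text
time_s: 9.0
tool_pos: [424.1, -221.3, 45.7]
eef_rot: [0.779, -0.627, -0.003, 0.0]
ft_force: [0.2, 0.4, 1.8]
gripper_width: 69.8
gripper_force: 0.0
t 9.0 p [ 424.1 -221.3   45.7] zaxis [-0.004  0.003 -1.   ] yaw -77.6 q [-0.58  0.52  1.96 -0.    0.66  2.35] F [0.2 0.4 1.8] w 69.8 0.0
lane xy [-147.5 -214.3]
world target [ 425. -222.   45.] tool shift [ 0.9 -0.7  0.7]
time_s: 9.6
tool_pos: [426.1, -222.6, 49.2]
eef_rot: [0.778, -0.628, 0.001, -0.0]
ft_force: [-4.0, -0.2, 7.7]
gripper_width: 44.8
gripper_force: 36.3
t 9.6 p [ 426.1 -222.6   49.2] zaxis [ 0.001 -0.001 -1.   ] yaw -77.8 q [-0.58  0.51  1.96 -0.    0.67  2.35] F [-4.  -0.2  7.7] w 44.8 36.3
lane xy [-145.5 -215.6]
world target [440.   -7.3 170. ] tool shift [-207.4  -59.2 -121. ]
```

```bash
python3 -m crank '[[0,0,-20,0,0,0],[0,0,-35,0,0,0],[0,0,-40,0,0,0],[0,0,-30,0,0,0],[0,0,0,0,0,-0.148],[0,0,0,0,0,-0.148],[0,0,0,0,0,-0.148],[0,0,0,0,0,-0.148],[0,0,0,0,0,-0.148],[0,0,0,0,0,-0.148]]';python3 -m crank '[[0,0,0,0,0,-0.148],[0,0,0,0,0,-0.148],[0,0,0,0,0,-0.148],[0,-35,0,0,0,0],[0,-40,0,0,0,0],[0,-40,0,0,0,0],[0,-40,0,0,0,0],[0,-35,0,0,0,0],[0,-20,0,0,0,0],[0,0,0,0,0,0]]'; python3 d.py -137 0 60 L
```

```text
time_s: 10.6
tool_pos: [425.7, -222.2, 173.4]
eef_rot: [0.973, -0.23, 0.0, -0.0]
ft_force: [0.2, 0.0, -2.3]
gripper_width: 45.6
gripper_force: 37.0
time_s: 11.6
tool_pos: [431.0, -10.3, 173.5]
eef_rot: [1.0, -0.012, 0.0, -0.0]
ft_force: [0.8, -0.1, -3.0]
gripper_width: 45.1
gripper_force: 37.2
t 11.6 p [431.  -10.3 173.5] zaxis [ 0.  0. -1.] yaw -1.3 q [-0.13  0.21  2.    0.    0.92  1.46] F [ 0.8 -0.1 -3. ] w 45.1 37.2
lane xy [-146.    -3.3]
world target [440.   -7.3  60. ] tool shift [  8.9  -3.2 113.5]
```

```bash
python3 -m crank '[[8.5,-3.2,20,0,0,0],[0,0,40,0,0,0],[0,0,30,0,0,0],[0,0,14,0,0,0],[0,0,10,0,0,0],[0,0,4,0,0,0],[0,0,3,0,0,0],[0,0,2.5,0,0,0],[0,0,0,0,0,0],[0,0,0,0,0,0]]'; python3 d.py -137 0 49 L
```

```text
time_s: 12.6
tool_pos: [440.1, -9.4, 50.2]
eef_rot: [1.0, -0.013, 0.0, 0.0]
ft_force: [-0.3, 0.7, -2.5]
gripper_width: 44.8
gripper_force: 37.1
t 12.6 p [440.1  -9.4  50.2] zaxis [ 0.001 -0.    -1.   ] yaw -1.5 q [-0.13  0.46  2.06 -0.    0.62  1.47] F [-0.3  0.7 -2.5] w 44.8 37.1
lane xy [-136.9   -2.1]
world target [440.   -7.3  49. ] tool shift [-0.1 -2.1  1.2]
```

```bash
python3 -m crank '[[0,-2,0,0,0,0],[0,0,2,0,0,0],[0,0,0.5,0,0,0],[0,0,0,0,0,0],[0,0,0,0,0,0]]'; python3 d.py -137 0 49 L
```

```text
time_s: 13.1
tool_pos: [440.9, -7.8, 48.6]
eef_rot: [1.0, -0.013, 0.001, 0.0]
ft_force: [-4.9, -4.1, 19.9]
gripper_width: 45.1
gripper_force: 38.1
t 13.1 p [440.9  -7.8  48.6] zaxis [ 0.002 -0.001 -1.   ] yaw -1.5 q [-0.12  0.46  2.06 -0.    0.61  1.47] F [-4.9 -4.1 19.9] w 45.1 38.1
lane xy [-136.2   -0.5]
world target [440.   -7.3  49. ] tool shift [-0.8 -0.5 -0.4]
```

```bash
python3 -m crank '[[0,0,-0.8,0,0,0],[0,0,0,0,0,0],[0,0,0,0,0,0],[0,0,0,0,0,0],[0,0,-15,0,0,0],[0,0,-35,0,0,0],[0,0,-45,0,0,0],[0,0,-20,0,0,0],[0,0,0,0,0,0]]' 70; python3 -m crank '[[-20,0,0,0,0.14,0],[-20,0,0,0,0.14,0],[-10,0,0,0,0.14,0],[0,0,0,0,0.14,0],[0,0,0,0,0.14,0],[0,0,0,0,0.05,0],[0,0,0,0,0,0]]' 0 30; python3 d.py -185 0 45 L;  python3 - <<'E'
from h import *
im=eyes.read_camera("scene"); cv2.imwrite("pics/p5.png",cv2.resize(im[120:320,140:390],(750,600))[:,:,::-1])
E
```

```text
time_s: 14.0
tool_pos: [441.3, -7.5, 165.6]
eef_rot: [1.0, -0.013, 0.003, 0.0]
ft_force: [0.4, -0.4, 0.3]
gripper_width: 70.2
gripper_force: 0.0
time_s: 14.7
tool_pos: [392.9, 6.5, 156.7]
eef_rot: [0.96, -0.005, 0.279, -0.02]
ft_force: [0.1, 0.2, 0.3]
gripper_width: 0.3
gripper_force: 0.0
t 14.7 p [392.9   6.5 156.7] zaxis [ 0.537  0.035 -0.843] yaw -1.4 q [-0.2   0.01  2.46  0.83  0.19  0.6 ] F [0.1 0.2 0.3] w 0.3 0.0
lane xy [-184.5   12.6]
world target [392.1  -6.1  45. ] tool shift [-60.3  17.1  93.3]
```

View pics/p5.png

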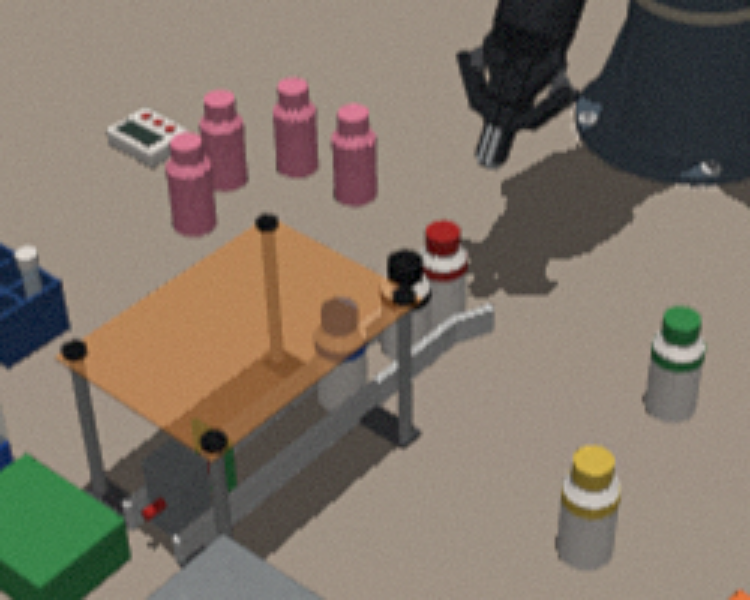

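All three are in the lane in order, with red at the mouth (about (445,265)). The wrist is near its singularity, so I go on leaning slowly.

```bash
python3 -m crank '[[0,0,0,0,0.04,0],[0,0,0,0,0.04,0],[0,0,0,0,0.04,0],[0,0,0,0,0.04,0],[0,0,0,0,0.03,0],[0,0,0,0,0,0],[0,0,0,0,0,0]]'; python3 d.py -190 0 120 L
```

```text
time_s: 15.45
tool_pos: [394.4, 10.4, 157.6]
eef_rot: [0.941, -0.003, 0.336, -0.027]
ft_force: [0.6, 0.3, 0.1]
gripper_width: 0.1
gripper_force: 0.0
t 15.45 p [394.4  10.4 157.6] zaxis [ 0.633  0.048 -0.772] yaw -1.8 q [-0.22  0.01  2.52  1.9   0.19 -0.49] F [0.6 0.3 0.1] w 0.1 0.0
lane xy [-183.    16.5]
world target [387.1  -6.  120. ] tool shift [-29.1  18.2  23.6]
```

```bash
cat >> d.py <<'E'
if "lean" in sys.argv:
    th=np.radians(float(sys.argv[-1])); D=R.from_rotvec([0,0,a])*R.from_euler("y",-th)*R.from_quat([1,0,0,0])
    print("tool rotvec to lean",(M.inv()*D).as_rotvec().round(3))
E
python3 -m crank '[[0,10,0,0,0.04,0],[0,8,0,0,0.04,0],[0,0,0,0,0.04,0],[0,0,0,0,0,0],[0,0,0,0,0,0]]'; python3 d.py -190 0 120 L lean 43
```

```text
time_s: 15.95
tool_pos: [394.7, -6.9, 156.7]
eef_rot: [0.92, -0.005, 0.391, -0.027]
ft_force: [-0.6, 0.5, -0.1]
gripper_width: -0.1
gripper_force: 0.0
t 15.95 p [394.7  -6.9 156.7] zaxis [ 0.72   0.046 -0.692] yaw -2.5 q [-0.32  0.06  2.59  2.34  0.39 -1.  ] F [-0.6  0.5 -0.1] w -0.1 0.0
lane xy [-182.4   -0.8]
world target [387.1  -6.  120. ] tool shift [-31.7   0.9  20. ]
tool rotvec to lean [-0.064 -0.053 -0.011]
```

```bash
python3 -m crank '[[0,0,0,-0.032,-0.026,-0.005],[0,0,0,-0.032,-0.027,-0.006],[-13.6,0,14.6,0,0,0],[-13.6,0,14.6,0,0,0],[0,0,0,0,0,0]]'; python3 d.py -185 0 45 L lean 43
```

```text
time_s: 16.45
tool_pos: [394.3, -6.4, 115.3]
eef_rot: [0.931, -0.011, 0.365, 0.004]
ft_force: [-0.9, 0.2, -0.7]
gripper_width: 0.1
gripper_force: 0.0
t 16.45 p [394.3  -6.4 115.3] zaxis [ 0.68  -0.016 -0.733] yaw -1.4 q [-0.23  0.21  2.59  2.79  0.42 -1.4 ] F [-0.9  0.2 -0.7] w 0.1 0.0
lane xy [-182.7   -0.3]
world target [392.1  -6.1  45. ] tool shift [-49.5  -0.2  50. ]
tool rotvec to lean [-0.001  0.002  0.   ]
```

```bash
python3 -m crank '[[-13.6,0,14.6,0,0,0],[-13.6,0,14.6,0,0,0],[-13.6,0,14.6,0,0,0],[-13.6,0,14.6,0,0,0],[0,0,0,0,0,0],[0,0,0,0,0,0]]'; python3 d.py -165 0 34 L lean 43
```

```text
time_s: 17.05
tool_pos: [395.3, -6.8, 37.7]
eef_rot: [0.93, -0.012, 0.367, 0.004]
ft_force: [0.3, 0.0, 0.3]
gripper_width: 0.5
gripper_force: 0.0
t 17.05 p [395.3  -6.8  37.7] zaxis [ 0.683 -0.016 -0.73 ] yaw -1.5 q [-0.23  0.58  2.6   2.94  0.79 -1.58] F [0.3 0.  0.3] w 0.5 0.0
lane xy [-181.7   -0.6]
world target [412.1  -6.6  34. ] tool shift [ 9.7 -0.6 14.1]
tool rotvec to lean [-0.001 -0.002 -0.001]
```

```bash
python3 -m crank '[[2.3,-0.5,4.9,0,0,0],[2.3,0,4.9,0,0,0],[3.65,0,3.41,0,0,0],[3.65,0,3.41,0,0,0],[3.65,0,3.41,0,0,0],[3.65,0,3.41,0,0,0],[3.65,0,3.41,0,0,0],[3.65,0,3.41,0,0,0],[3.65,0,3.41,0,0,0],[3.65,0,3.41,0,0,0]]';  python3 d.py -100 0 34 L lean 43;python3 -m crank '[[3.65,0,3.41,0,0,0],[3.65,0,3.41,0,0,0],[3.65,0,3.41,0,0,0],[3.65,0,3.41,0,0,0],[3.65,0,3.41,0,0,0],[3.65,0,3.41,0,0,0]]';  python3 d.py -50 0 34 L lean 43
python3 - <<'E'
from h import *
im=eyes.read_camera("scene"); cv2.imwrite("pics/p6.png",cv2.resize(im[120:320,140:390],(750,600))[:,:,::-1])
E
```

```text
time_s: 18.05
tool_pos: [445.3, -8.3, 33.2]
eef_rot: [0.93, -0.012, 0.367, 0.005]
ft_force: [-5.2, -0.5, 2.0]
gripper_width: 0.1
gripper_force: 2.0
t 18.05 p [445.3  -8.3  33.2] zaxis [ 0.683 -0.019 -0.73 ] yaw -1.4 q [-0.19  0.58  2.48  2.96  0.68 -1.55] F [-5.2 -0.5  2. ] w 0.1 2.0
lane xy [-131.8   -0.9]
world target [477.   -8.2  34. ] tool shift [23.8 -1.  21.1]
tool rotvec to lean [ 0.002 -0.002  0.001]
time_s: 18.65
tool_pos: [475.0, -9.1, 33.2]
eef_rot: [0.93, -0.012, 0.367, 0.005]
ft_force: [-6.4, 0.3, 2.0]
gripper_width: -0.3
gripper_force: 2.8
t 18.65 p [475.   -9.1  33.2] zaxis [ 0.683 -0.019 -0.73 ] yaw -1.4 q [-0.17  0.58  2.42  2.97  0.61 -1.54] F [-6.4  0.3  2. ] w -0.3 2.8
lane xy [-102.    -0.9]
world target [527.   -9.5  34. ] tool shift [38.6 -1.  34.9]
tool rotvec to lean [ 0.002 -0.002  0.   ]
```

View pics/p6.png

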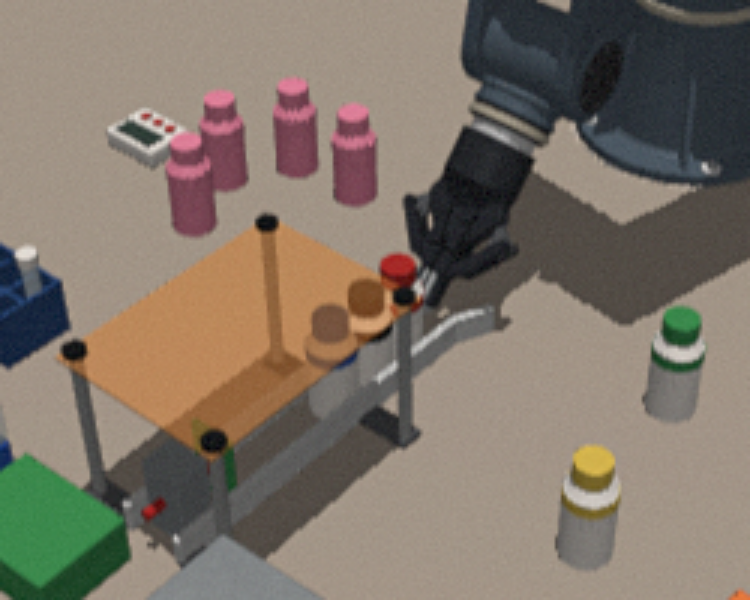

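All three are upright and packed, moving in single file. The fingers pass under the roof edge without touching it.

```bash
python3 -m crank '[[3.65,0,3.41,0,0,0],[3.65,-0.2,3.41,0,0,0],[3.65,-0.2,3.41,0,0,0],[3.65,-0.2,3.41,0,0,0],[3.65,-0.2,3.41,0,0,0],[3.65,0,3.41,0,0,0],[3.65,0,3.41,0,0,0],[3.65,0,3.41,0,0,0],[3.65,0,3.41,0,0,0],[3.65,0,3.41,0,0,0]]';  python3 d.py -20 0 34 L lean 43;python3 -m crank '[[3.65,0,3.41,0,0,0],[3.65,0,3.41,0,0,0],[3.65,0,3.41,0,0,0],[3.65,0,3.41,0,0,0],[3.65,0,3.41,0,0,0],[3.65,0,3.41,0,0,0]]';  python3 d.py -10 0 34 L lean 43
```

```text
time_s: 19.7
tool_pos: [524.8, -9.6, 33.1]
eef_rot: [0.93, -0.012, 0.367, 0.005]
ft_force: [-5.3, -0.1, 3.0]
gripper_width: -0.1
gripper_force: 2.6
t 19.7 p [524.8  -9.6  33.1] zaxis [ 0.683 -0.019 -0.73 ] yaw -1.4 q [-0.15  0.6   2.3   2.97  0.51 -1.51] F [-5.3 -0.1  3. ] w -0.1 2.6
lane xy [-52.2  -0.2]
world target [557.  -10.2  34. ] tool shift [24.1 -0.2 21.4]
tool rotvec to lean [ 0.002 -0.001  0.001]
time_s: 20.3
tool_pos: [554.7, -10.3, 33.1]
eef_rot: [0.93, -0.012, 0.367, 0.005]
ft_force: [-5.1, -0.4, 1.6]
gripper_width: 0.1
gripper_force: 2.6
t 20.3 p [554.7 -10.3  33.1] zaxis [ 0.683 -0.019 -0.73 ] yaw -1.4 q [-0.14  0.61  2.23  2.97  0.46 -1.5 ] F [-5.1 -0.4  1.6] w 0.1 2.6
lane xy [-22.3  -0.2]
world target [567.  -10.5  34. ] tool shift [ 9.6 -0.2  7.8]
tool rotvec to lean [ 0.002 -0.001  0.001]
```

```bash
for i in 1 2 3 4 5; do python3 -m crank '[[1.46,0,1.365,0,0,0],[1.46,0,1.365,0,0,0]]' | grep -E "tool_pos|ft_force"; done
for i in 1 2 3 4 ; do python3 -m crank '[[1.46,0,1.365,0,0,0]]' | grep -E "tool_pos|ft_force"; done
```

```text
tool_pos: [558.6, -10.4, 33.2]
ft_force: [-5.2, 0.8, 0.9]
tool_pos: [562.7, -10.6, 33.2]
ft_force: [-3.8, -0.0, 0.1]
tool_pos: [566.9, -10.7, 33.3]
ft_force: [-3.5, -0.5, -0.8]
tool_pos: [570.9, -10.8, 33.3]
ft_force: [-4.0, -0.8, -0.1]
tool_pos: [575.0, -10.9, 33.3]
ft_force: [-3.1, 0.6, -1.6]
tool_pos: [576.9, -10.9, 33.3]
ft_force: [-3.7, 0.2, -1.2]
tool_pos: [578.9, -11.0, 33.4]
ft_force: [-4.1, -0.2, -1.4]
tool_pos: [581.0, -11.0, 33.4]
ft_force: [-3.3, -0.3, -2.6]
tool_pos: [582.9, -11.1, 33.4]
ft_force: [-3.9, 0.2, -2.2]
```

```bash
for i in 1 2 3 4 5 6; do python3 -m crank '[[1.46,0,1.365,0,0,0]]' | grep -E "tool_pos|ft_force"; done
```

```text
tool_pos: [584.9, -11.1, 33.4]
ft_force: [-3.0, 0.3, -1.8]
tool_pos: [586.9, -11.2, 33.4]
ft_force: [-4.3, 0.1, -1.6]
tool_pos: [588.9, -11.2, 33.4]
ft_force: [-2.9, -0.0, -2.9]
tool_pos: [590.9, -11.3, 33.4]
ft_force: [-2.2, 0.2, -2.2]
tool_pos: [592.9, -11.4, 33.4]
ft_force: [-3.5, 0.2, -1.8]
tool_pos: [594.9, -11.4, 33.4]
ft_force: [-4.4, -0.4, -1.5]
```

```bash
for i in 1 2 3 4; do python3 -m crank '[[1.46,0,1.365,0,0,0]]' | grep -E "tool_pos|ft_force"; done; python3 d.py
```

```text
tool_pos: [596.6, -11.4, 33.2]
ft_force: [-7.7, 0.1, 1.1]
tool_pos: [598.2, -11.5, 33.1]
ft_force: [-11.8, 0.2, 4.4]
tool_pos: [599.8, -11.5, 33.0]
ft_force: [-14.7, 0.5, 5.9]
tool_pos: [601.5, -11.5, 32.9]
ft_force: [-18.7, -0.0, 9.3]
t 22.7 p [601.5 -11.5  32.9] zaxis [ 0.682 -0.019 -0.732] yaw -1.4 q [-0.13  0.64  2.11  2.96  0.37 -1.47] F [-18.7  -0.    9.3] w -0.2 9.1
lane xy [24.5 -0.2]
```

```bash
python3 - <<'E'
from h import *
a=eyes.read_camera("scene")[170:310,180:300]; b=eyes.read_camera("top")[80:220,230:350]
cv2.imwrite("pics/p7.png",np.hstack([cv2.resize(x,(400,466),interpolation=cv2.INTER_CUBIC) for x in(a,b)])[:,:,::-1])
E
python3 d.py
```

```text
t 22.8 p [601.6 -11.5  33. ] zaxis [ 0.682 -0.019 -0.731] yaw -1.4 q [-0.13  0.64  2.11  2.96  0.37 -1.47] F [-13.7   0.4   6.4] w 0.5 6.8
lane xy [24.6 -0.2]
```

View pics/p7.png

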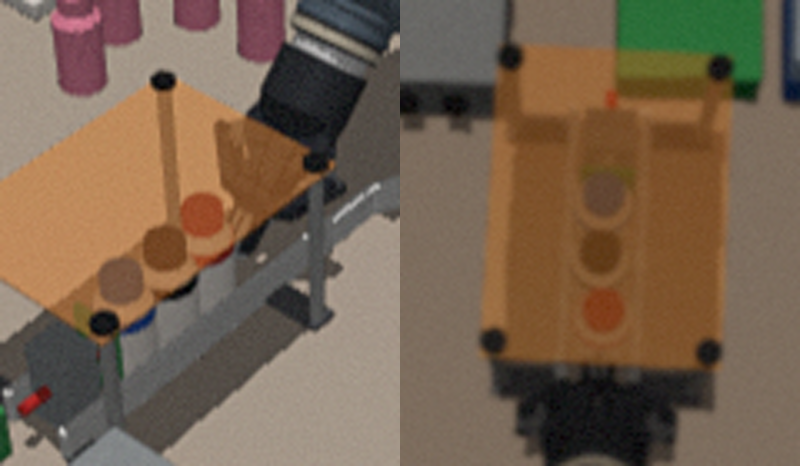

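The row is upright and tight against the green plate. Travel since first contact is about 6.7 mm and the static force is 13.7 N, which agree. I make a small top-up and hold.

```bash
python3 -m crank '[[0.3,0,0.3,0,0,0],[0,0,0,0,0,0],[0,0,0,0,0,0],[0,0,0,0,0,0],[0,0,0,0,0,0]]'; python3 -m crank '[[0,0,0,0,0,0],[0,0,0,0,0,0],[0,0,0,0,0,0],[0,0,0,0,0,0],[0,0,0,0,0,0],[0,0,0,0,0,0]]'
```

```text
time_s: 23.3
tool_pos: [601.7, -11.5, 33.0]
eef_rot: [0.93, -0.012, 0.366, 0.005]
ft_force: [-17.2, -0.2, 9.3]
gripper_width: 0.2
gripper_force: 8.4
time_s: 23.9
tool_pos: [601.7, -11.5, 33.0]
eef_rot: [0.93, -0.012, 0.366, 0.005]
ft_force: [-16.9, -0.4, 8.5]
gripper_width: -0.3
gripper_force: 8.4
```

```bash
for i in 1 2 3; do python3 -m crank '[[-0.73,0,-0.68,0,0,0],[-0.73,0,-0.68,0,0,0],[-0.73,0,-0.68,0,0,0]]' | grep -E "tool_pos|ft_force"; done; python3 -m crank '[[-1.46,0,-1.37,0,0,0],[-3.65,0,-3.41,0,0,0],[-7.3,0,-6.8,0,0,0],[-14.6,0,-13.6,0,0,0],[-22,0,-20.5,0,0,0],[-22,0,-20.5,0,0,0],[-22,0,-20.5,0,0,0],[0,0,0,0,0,0]]'; python3 d.py
```

```text
tool_pos: [600.2, -11.5, 33.4]
ft_force: [-3.0, 0.2, -2.0]
tool_pos: [598.0, -11.5, 34.0]
ft_force: [0.5, -0.8, 0.3]
tool_pos: [594.4, -11.4, 33.6]
ft_force: [1.1, -0.1, -0.2]
time_s: 25.6
tool_pos: [462.7, -7.7, 32.3]
eef_rot: [0.931, -0.012, 0.365, 0.005]
ft_force: [1.4, -0.4, 0.7]
gripper_width: 0.2
gripper_force: 0.0
t 25.6 p [462.7  -7.7  32.3] zaxis [ 0.68  -0.018 -0.733] yaw -1.4 q [-0.18  0.58  2.44  2.97  0.63 -1.54] F [ 1.4 -0.4  0.7] w 0.2 0.0
lane xy [-114.3    0.2]
```

```bash
python3 -m crank '[[0,0,-45,0,0,0],[0,0,-45,0,0,0],[0,0,-45,0,0,0],[0,0,0,0,0,0],[0,0,0,0,0,0]]'
python3 - <<'E'
from h import *
A=eyes.read_camera("scene");B=eyes.read_camera("top")
cv2.imwrite("pics/p8.png",np.hstack([cv2.resize(x,(400,466),interpolation=cv2.INTER_CUBIC) for x in(A[130:310,150:390],B[80:290,170:440])])[:,:,::-1])
E
```

```text
time_s: 26.1
tool_pos: [381.5, -5.5, 127.8]
eef_rot: [0.929, -0.011, 0.369, 0.005]
ft_force: [-0.1, 0.3, -0.5]
gripper_width: 0.3
gripper_force: 0.0
```

View pics/p8.png

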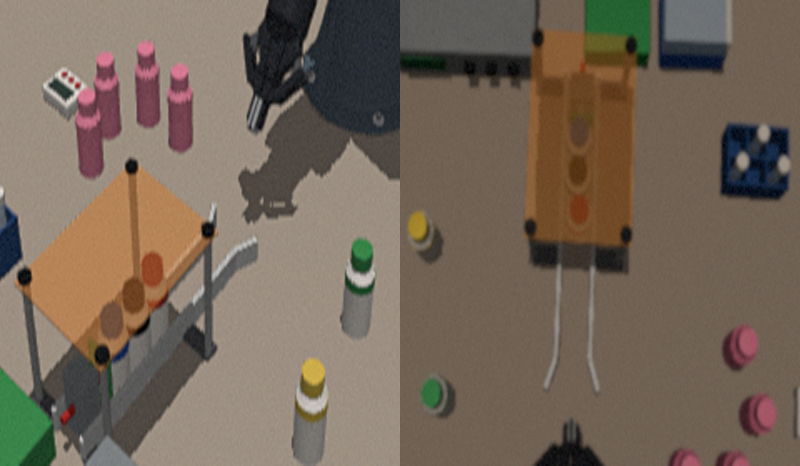

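The row of blue, black and red is upright and tight against the plate. The arm is clear and the bystanders have not moved.

```bash
python3 -c "
from workcell import order; print(order.hand_in())"
```

```text
the job is handed in; nothing more can be done
None
```

Job handed in at about 26 s: the blue, black and red bottles stand upright, tight against the plate, after pressing it in by about 7 mm (estimated from tool travel and force) and holding for about 1 s; nothing tipped over, and the bystanders in view looked unmoved.

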